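# Open the waste hatch with its lever

### The job

A small square tin has been left on the steel flap of the white waste hatch. Slide it sideways with the fingers, without lifting or tipping it, until it stands wholly off the flap on the wide white deck beyond the flap's free edge, then press the pad at the long end of the hatch's lever down to its stop with the fingertips so that the lever raises the heavy flap, and finish while still holding the lever down with the flap open. Lift nothing, do not raise the flap with the hand, and leave the other things on the counter where they are.

Things in the scene. Friction and masses are not known exactly. Their poses are not given: they have to be found in the camera images.
- hatch: White waste hatch, fixed to the counter; all mm and axes below are in its frame. Origin on the counter (z = 0) straight below the lever's pivot; z up, +y from the lever's pad towards flap and deck, x across. Its box spans x -105 to 105, y 0 to 310; deck at z 75. A rim 5 thick, 8 high above the deck, runs along both x sides and the end at y 310.
- deck (a point): Centre (hatch x 0, y 238, z 75) of the wide white deck where the tin shall go: free and flat from y 172 to 305 and x -100 to 100.
- pivot (a point): Lever's pivot, hatch x 0, y 0, z 45. Around it two cheeks (x within 25, y -38 to 2, 62 high); below the lever a foot plate 6 thick (x within 35, y to -245) and a rubber stop 22 across, 37 high under the pad.
- flap (a joint): Tilt of the square steel flap (x -69 to 69, y 35 to 171, 6 thick, about 1.6 kg), rad: 0 shut and flush with the deck, about 0.5 when the lever is at its stop. Hinged at y 34, z 72, where a hinge bead stands 3 proud; the free edge at y 171 rises. It falls shut when the lever is let go.
- flap_edge (a point): Middle of the flap's free edge, on its top face.
- lever (a joint): Turn of the lever, rad: 0 at rest (long end up, held there by a spring), 0.30 at its stop (long end down). Pivot at the hatch's y 0, z 45, axis along x. A roller on the short end, under the flap at y 85, pushes the flap up almost from the start. Pressing the pad takes 1 to 14 N, rising quickly as the roller meets the flap.
- lever_pad (a point): Middle of the top of the steel pad at the long end of the lever: pad 50 wide in x, 60 along the lever, 8 thick. At rest it lies at the hatch's y -200, z 114; at the stop at about y -211, z 52. It slopes 0.15 rad up towards its outer end at rest, 0.15 rad down at the stop. It moves with the lever. Nothing within 55 of it is taller than the pad.
- tin: Square aluminium tin with a lid, 62 x 62, 45 high, with a knob 16 across and 14 high on top; 0.2 kg, slides. Origin at the centre of its underside, z up; sides along its x and y. At the start it stands on the flap, turned up to 0.25 rad from the hatch.
- saline: Clear bottle, 60 across, 150 high, beyond the lever; origin under its centre. Leave alone.
- tape: Roll of tape lying flat, 70 across, 25 high, on the near side of the lever; origin under its centre. Leave alone.
- gallipot: Small steel bowl, 70 across, 45 high, beyond the lever near the hatch; origin under its centre. Leave alone.
- gauze: Paper carton 80 x 120 x 60 high, on the right; origin under its centre. Leave alone.
- penlight: White penlight lying along its y, 18 x 150, 16 high, near right; origin under its middle. Leave alone.
- swabs: Glass jar, 64 across, 90 high, on the left; origin under its centre. Leave alone.
- ointment: White jar, 56 across, 70 high, on the left; origin under its centre. Leave alone.
Mind the look-alikes: they are no part of the job. What is shaped like the tin but green is not meant.

How it is judged:
On the way, in this order (a step that is already met when the one before it is completed fails the run):
1. the tin stands upright on the deck, wholly off the flap, with the flap shut (y of tin in the frame of hatch between 0.2 and 0.305 m and angle between tin's own z axis and vertical below 0.1 rad and height (world z) of tin between 0.07 and 0.082 m and value of joint flap below 0.03 rad), for 0.2 s.
2. the lever is pressed down to its stop by the robot and the flap is raised (value of joint lever above 0.27 rad and value of joint flap above 0.4 rad and contact force between the fingers and lever above 3 N), for 0.3 s.
At the end, for the whole second after the job is handed in: The robot's fingers hold the lever within 0.03 rad of its stop (above 0.27 rad) with more than 3 N, the flap is raised above 0.4 rad, and the tin is at rest upright on the deck with its centre at the hatch's y 200 to 305 (all of step 2 and y of tin in the frame of hatch between 0.2 and 0.305 m and angle between tin's own z axis and vertical below 0.1 rad and height (world z) of tin between 0.07 and 0.082 m and linear speed of tin below 0.02 m/s and velocity of joint flap below 0.05 rad/s); the arm keeps its last pose, push and grip.
It fails at once if the tin is lifted 20 mm or tipped (height (world z) of tin above 0.095 m or angle between tin's own z axis and vertical above 0.35 rad).
It fails at once if the flap is raised while the tin is on it (value of joint flap above 0.08 rad and y of tin in the frame of hatch below 0.195 m).
It fails at once if the raised flap is pushed or held by the robot itself (value of joint flap above 0.04 rad and contact force between any of the fingers, the arm and flap above 2 N).
It fails at once if another thing is moved by more than 40 mm, or lifted (distance of any of saline, tape, gallipot, gauze, penlight, swabs, ointment from where it was at the start of the episode above 0.04 m or height (world z) of any of saline, tape, gallipot, gauze, penlight, swabs, ointment above 0.02 m).
It also fails if it takes over 51 s, if anything falls off the work surface, if the arm or the gripper's body presses on something with over 40 N, if the wrist force passes 120 N, or if a joint passes its speed limit or range.

### The arm

A 6-joint arm with a two-finger parallel gripper is mounted at the origin on the work surface. World frame = base frame: x ahead of the robot, y to its left, z up, the work surface at z = 0. Lengths are in m, angles in rad, forces in N, time in s.
With the tool pointing down it reaches from about 0.375 to 0.975 m from the base axis. Payload 3.8 kg.
Tool frame: the origin (TCP) lies midway between the tips of the shut fingers; the grasp point (between the pads) lies 19 mm behind it (robot.grip_point_offset is the distance from the TCP to the grasp point, in m); z points along the fingers, y is the direction in which the jaws open and shut (so a half turn about z gives the same grasp; the last joint's range is limited). The gripper opens to 85 mm and grips with 20 to 120 N. Pads are 22 mm wide; open, the fingers measure 114 mm over their backs; the gripper's body (76 mm by 85 mm) begins 54 mm behind the grasp point. The pads swing forward as they close: fully open they stand 13 mm farther back than shut.
Start: joints at [1.284, 0.264, 1.604, -0, 1.274, -0.037], TCP at [0.167, 0.654, 0.231] pointing down, gripper open.
Joint ranges: [-2.63, 2.63], [-0.94, 2.18], [0.31, 2.57], [-1.31, 4.45], [0, 2.66], [-2.55, 2.55]. Speed limits (rad/s): [2.57, 2.57, 3.14, 3.14, 3.14, 3.14].

### API

Orientations are given as a unit quaternion [w, x, y, z].
In Python, from bench import robot, grab_frame, camera_info gives the robot as it stands. The module is installed in compiled form; this text tells all that it offers. Calls block until the motion is done:
- robot.reach(position, orientation): joint-space move of the TCP to a pose.
- robot.servo_line(position, rot=None, velocity=0.15, threshold=None): straight line of the TCP; rot=None keeps the orientation; velocity is the mean speed in m/s. With threshold (N) it stops when the force on the tool has changed by that much, and returns True; else False.
- robot.move_j(angles): joint-space move.
- robot.set_gripper(opening, strength=None): finger opening in m; strength is the grip in N (None keeps the last); returns when the fingers have stopped.
- robot.wait(seconds).
- robot.inverse_kinematics(position, orientation): joint angles nearest the present ones, or None.
- grab_frame(name): name is "scene" or "top" or "wrist"; returns the picture (480x640x3 uint8, blue, green, red); there is no depth.
- camera_info(name): a dict with "mtx" (3x3 intrinsics, pixels), "position" and "attitude" of the camera in the world; the wrist camera has in their place "tool_from_camera" (4x4, takes a point from camera to tool coordinates, whose origin is the TCP and whose axes are the flange's). Camera axes: x right, y up, looking along -z (the intrinsics and any distortion apply to the point x, -y, -z); pixel columns grow to the right and rows downward; lengths in m; the calibration is good to about 2 mm. A picture is of the moment at which its call begins: read the wrist's pose just before it. camera_info takes no time and is no camera call.
A pose or a line that the arm cannot do raises robot.IKError and nothing moves.
- robot.job_done(): hands the job in, once; it reports no verdict.
Readings, each from a call of its own:
- robot.current_clock(): time.
- robot.current_qpos(): joint angles.
- robot.current_joint_velocities(): joint speeds.
- robot.current_tau(): joint torques, N m.
- robot.current_position(): TCP position.
- robot.current_ee_rot(): TCP orientation.
- robot.current_ft_force(): force on the tool from outside, world axes, zero at the start.
- robot.current_wrist_torque(): the same for the moment, N m.
- robot.current_width(): finger opening in m.
Only numpy, scipy, OpenCV 4.12 (cv2) and the standard library are available. Lean on these libraries where they do the work, as an engineer would, in place of code of your own. Each camera call takes 0.05 s, during which the arm holds its last target.

## Working session

There is one attempt and no reset: what is moved stays moved. The work goes in short steps, each a Python script; the robot and the scene stay as the last script left them, time stands still between calls to the robot, and variables do not carry over. Pictures are saved under pics/ and viewed, and the job is handed in when it is done.

```bash
mkdir -p pics; ls; python3 - <<'E'
from bench import robot, grab_frame, camera_info
import cv2
print(robot.current_clock(), robot.current_position(), robot.current_ee_rot())
for n in("scene","top","wrist"):
    cv2.imwrite(f"pics/{n}0.png",grab_frame(n)); print(n,camera_info(n))
E
```

```text
pics
0.0 [0.16664701 0.65333551 0.22992426] [-1.99152369e-04  1.24560965e-01  9.92211286e-01 -1.13575431e-03]
scene {'mtx': array([[569.11434684,   0.        , 316.11542395],
       [  0.        , 569.11434684, 248.62043224],
       [  0.        ,   0.        ,   1.        ]]), 'position': array([1.60911502, 0.66531032, 0.91032576]), 'attitude': array([0.42363566, 0.2320385 , 0.41506777, 0.7709797 ])}
top {'mtx': array([[450.02686168,   0.        , 324.90772667],
       [  0.        , 450.02686168, 239.77318302],
       [  0.        ,   0.        ,   1.        ]]), 'position': array([ 0.35129062, -0.00250139,  1.19489032]), 'attitude': array([ 0.71725501,  0.07416577, -0.069127  , -0.6893955 ])}
wrist {'mtx': array([[363.16355429,   0.        , 317.74159067],
       [  0.        , 363.16355429, 241.30857721],
       [  0.        ,   0.        ,   1.        ]]), 'tool_from_camera': array([[-1.15660986e-03,  9.49771396e-01,  3.12942419e-01,
         8.02206434e-02],
       [ 9.99999331e-01,  1.10843852e-03,  3.31837025e-04,
        -7.90823235e-04],
       [-3.17081187e-05,  3.12942594e-01, -9.49772042e-01,
        -1.43142823e-01],
       [ 0.00000000e+00,  0.00000000e+00,  0.00000000e+00,
         1.00000000e+00]])}
```

View pics/scene0.png

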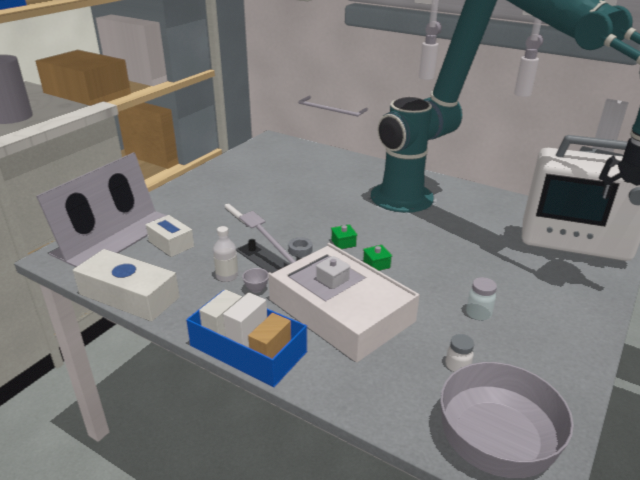

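View pics/top0.png

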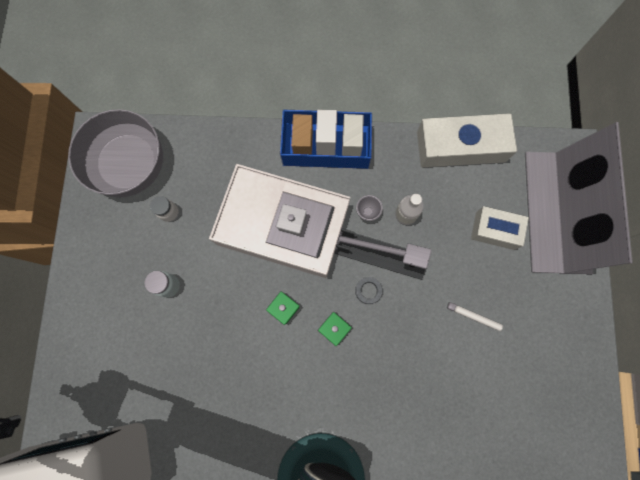

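View pics/wrist0.png

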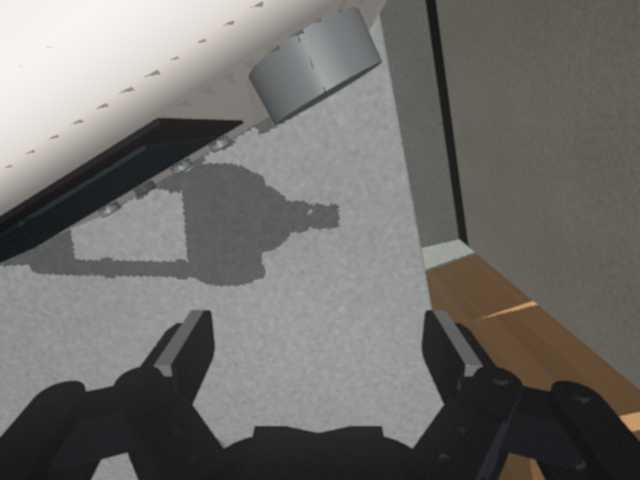

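The scene view shows the white hatch at (340,300) with the tin at (333,272) and the pad at (252,218). In the top view the hatch's corners lie at about (237,165), (350,197), (329,275) and (210,238), the tin at (291,219) and the pad at (417,257). The green tins are decoys. I'll zoom in to get precise corners.

```bash
python3 - <<'E'
import cv2
t=cv2.imread("pics/top0.png"); s=cv2.imread("pics/scene0.png")
cv2.imwrite("pics/topz.png",cv2.resize(t[150:290,200:440],(792,462),interpolation=cv2.INTER_CUBIC))  #3.3
cv2.imwrite("pics/scenez.png",cv2.resize(s[190:370,215:425],(700,600),interpolation=cv2.INTER_CUBIC)) #3.333
E
```

```text
(no output)
```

View pics/topz.png

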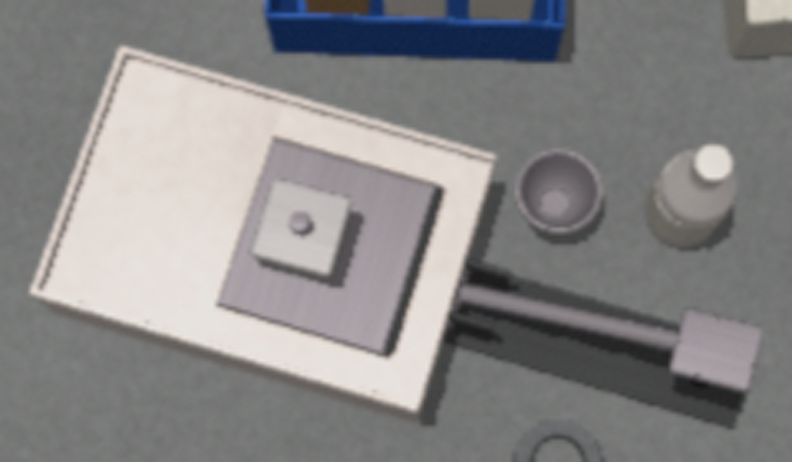

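View pics/scenez.png

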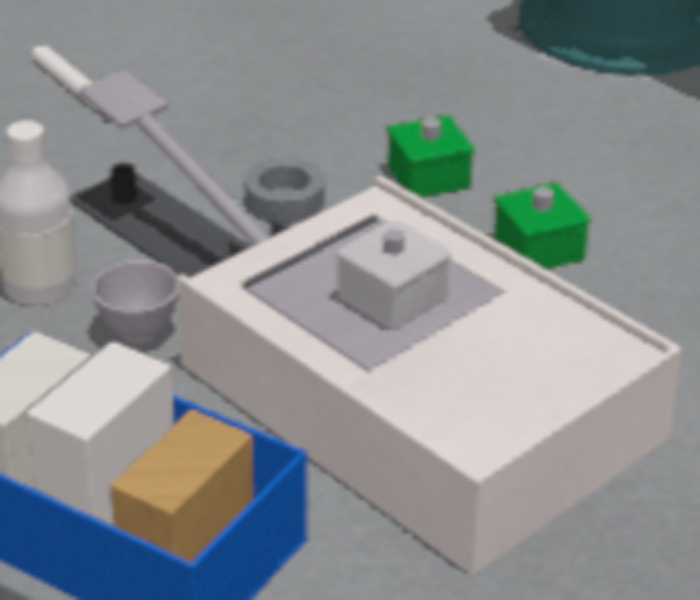

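```bash
cat > h.py <<'E'
import numpy as np
from scipy.spatial.transform import Rotation as R
from scipy.optimize import least_squares
def cam(info):
    q=info["attitude"]; M=R.from_quat([q[1],q[2],q[3],q[0]]).as_matrix(); return info["mtx"],M,np.array(info["position"])
def ray(c,p):
    K,M,o=c; d=np.linalg.solve(K,[p[0],p[1],1]); d=M@(d*[1,-1,-1]); return o,d/np.linalg.norm(d)
def onz(c,p,z):
    o,d=ray(c,p); return o+d*(z-o[2])/d[2]
def proj(c,P):
    K,M,o=c; q=M.T@(np.asarray(P)-o)*[1,-1,-1]; u=K@q; return u[:2]/u[2]
def tri(rs):
    A=0;b=0
    for o,d in rs:
        Q=np.eye(3)-np.outer(d,d);A=A+Q;b=b+Q@o
    X=np.linalg.solve(A,b); return X,max(np.linalg.norm((np.eye(3)-np.outer(d,d))@(X-o)) for o,d in rs)
E
python3 - <<'E'
from h import *
from bench import camera_info
T=cam(camera_info("top"));S=cam(camera_info("scene"))
t=lambda a:np.array(a)/3.3+[200,150]-.35
s=lambda a:np.array(a)/3.3333+[215,190]-.35
np.set_printoptions(precision=4,suppress=True)
pts={ # name: top, scene
'rimA':((120,46),(470,480)),'rimB':((495,157),(182,280)),'rimC':((415,412),(378,180)),'rimD':((32,293),(680,348)),
'flA':((274,137),(370,370)),'flB':((441,185),(245,285)),'flC':((388,355),(372,215)),'flD':((217,304),(503,292)),
'knob':((301,218),(394,236)),
'tA':((277,178),(394,290)),'tB':((352,196),(336,258)),'tC':((331,276),(394,225)),'tD':((252,254),(452,258)),
'pA':((686,310),(123,126)),'pB':((760,328),(80,88)),'pC':((745,390),(122,70)),'pD':((672,370),(167,103))}
W={}
for n,(a,b) in pts.items():
    X,e=tri([ray(T,t(a)),ray(S,s(b))]); W[n]=X; print(n,X,'miss %.4f'%e)
# fit hatch
mod={'rimA':(105,310,83),'rimB':(105,0,83),'rimC':(-105,0,83),'rimD':(-105,310,83),'flA':(69,171,75),'flB':(69,35,75),'flC':(-69,35,75),'flD':(-69,171,75)}
def X(p,m):
    c,q=np.cos(p[2]),np.sin(p[2]); x,y,z=np.array(m)/1000; return np.array([p[0]+c*x-q*y,p[1]+q*x+c*y,z])
for sg in(1,-1):
    f=lambda p:np.concatenate([np.r_[proj(T,X(p,(sg*m[0],m[1],m[2])))-t(pts[n][0]),proj(S,X(p,(sg*m[0],m[1],m[2])))-s(pts[n][1])] for n,m in mod.items()])
    for y0 in (1.3,-1.7):
        r=least_squares(f,[.5,-.1,y0],loss='soft_l1'); print(sg,r.x,r.cost); 
        if r.cost<100: print(r.fun.reshape(-1,4).round(1)); H=r.x
c,q=np.cos(H[2]),np.sin(H[2])
for n in W:
    d=W[n][:2]-H[:2]; print(n,'hatch',np.r_[c*d[0]+q*d[1],-q*d[0]+c*d[1],W[n][2]]*1000)
for z,ns in((.120,('tA','tB','tC','tD')),(.134,('knob',))):
    for n in ns:
        w=onz(T,t(pts[n][0]),z); d=w[:2]-H[:2]; print(n,'top@z',np.r_[c*d[0]+q*d[1],-q*d[0]+c*d[1]]*1000)
E
```

```text
rimA [0.7748 0.2486 0.0836] miss 0.0020
rimB [ 0.6937 -0.0471  0.0798] miss 0.0025
rimC [0.4926 0.0054 0.0779] miss 0.0001
rimD [0.5717 0.3033 0.0819] miss 0.0012
flA [0.7053 0.1262 0.0756] miss 0.0014
flB [ 0.6704 -0.0058  0.0769] miss 0.0023
flC [0.5361 0.0271 0.0759] miss 0.0007
flD [0.5704 0.1614 0.0746] miss 0.0005
knob [0.6254 0.0963 0.133 ] miss 0.0018
tA [0.6606 0.1178 0.1147] miss 0.0018
tB [0.6487 0.0609 0.114 ] miss 0.0022
tC [0.5868 0.0736 0.1124] miss 0.0020
tD [0.6016 0.1328 0.1132] miss 0.0012
pA [ 0.5729 -0.1928  0.1053] miss 0.0015
pB [ 0.5596 -0.246   0.1179] miss 0.0005
pC [ 0.5139 -0.2361  0.1162] miss 0.0006
pD [ 0.5268 -0.1821  0.1078] miss 0.0016
1 [ 0.5937 -0.0223 -0.2602] 6.806860291818504
[[ 0.1 -0.3  1.6  0.6]
 [ 0.1 -0.4 -2.1 -1.2]
 [ 0.2 -0.1 -0.1 -1.8]
 [-0.9 -0.  -0.1 -0.1]
 [-0.1  0.7 -0.8 -0.2]
 [-0.7  1.  -0.8  0.2]
 [-0.6 -0.   1.   0.5]
 [ 0.1 -0.2 -0.6 -0.1]]
1 [ 0.5937 -0.0223 -0.2602] 6.8068602918186105
[[ 0.1 -0.3  1.6  0.6]
 [ 0.1 -0.4 -2.1 -1.2]
 [ 0.2 -0.1 -0.1 -1.8]
 [-0.9 -0.  -0.1 -0.1]
 [-0.1  0.7 -0.8 -0.2]
 [-0.7  1.  -0.8  0.2]
 [-0.6
[... 252 characters left out ...]
72]
rimD hatch [-105.0117  308.9953   81.9345]
flA hatch [ 69.6643 172.207   75.6266]
flB hatch [69.889  35.6374 76.9077]
flC hatch [-68.3024  32.9652  75.9021]
flD hatch [-69.7736 171.547   74.5823]
knob hatch [  0.1159 122.8045 133.0387]
tA hatch [ 28.6059 152.6448 114.6619]
tB hatch [ 31.7338  94.5959 113.9899]
tC hatch [-31.2782  90.9063 112.445 ]
tD hatch [-32.2223 151.8794 113.237 ]
pA hatch [  23.8345 -170.1102  105.3454]
pB hatch [  24.604  -224.9669  117.9107]
pC hatch [ -22.1153 -227.0942  116.2286]
pD hatch [ -23.514  -171.6697  107.8195]
tA top@z [ 28.4907 150.4192]
tB top@z [31.7615 92.2903]
tC top@z [-31.3457  88.5245]
tD top@z [-32.7282 149.806 ]
knob top@z [  1.1264 121.3773]
```

```bash
cat >> h.py <<'E'
H=np.array([0.5937,-0.0223,-0.2602])
def w(x,y,z):
    c,q=np.cos(H[2]),np.sin(H[2]); x,y,z=np.array([x,y,z])/1000; return np.array([H[0]+c*x-q*y,H[1]+q*x+c*y,z])
def hx(P):
    c,q=np.cos(H[2]),np.sin(H[2]); d=np.array(P[:2])-H[:2]; return np.r_[c*d[0]+q*d[1],-q*d[0]+c*d[1],P[2]]*1000
def down(a): # tool z down, tool y along hatch-frame direction at angle a from hatch x
    th=H[2]+a; y=np.array([np.cos(th),np.sin(th),0]); z=np.array([0,0,-1.]); x=np.cross(y,z)
    q=R.from_matrix(np.c_[x,y,z]).as_quat(); return np.r_[q[3],q[:3]]
E
python3 - <<'E'
from h import *
from bench import robot,camera_info
np.set_printoptions(precision=3,suppress=True)
T=cam(camera_info("top"))
for n,p,z in(('saline',(413,201),.15),('sal cap',(415.5,199),.15),('tape',(369,291),.025),('gallipot',(370,208),.045)): print(n,hx(onz(T,p,z)))
for a in(0,np.pi,np.pi/2,-np.pi/2,.0):
    print('a',a)
    for P in((0,68,200),(0,68,88),(0,200,88),(0,-200,150),(0,-211,45)):
        print(P,w(*P),robot.inverse_kinematics(w(*P),down(a)))
print(robot.current_qpos())
E
```

```text
saline [ 119.159 -151.312  150.   ]
sal cap [ 125.79  -155.781  150.   ]
tape [-106.069 -117.86    25.   ]
gallipot [103.045 -58.466  45.   ]
a 0
(0, 68, 200) [0.611 0.043 0.2  ] [ 0.03   0.169  1.777 -0.     1.196  0.29 ]
(0, 68, 88) [0.611 0.043 0.088] [ 0.03   0.273  1.873 -0.     0.996  0.29 ]
(0, 200, 88) [0.645 0.171 0.088] [ 0.222  0.366  1.749 -0.     1.027  0.482]
(0, -200, 150) [ 0.542 -0.216  0.15 ] [-0.421  0.157  1.888 -0.     1.097 -0.161]
(0, -211, 45) [ 0.539 -0.226  0.045] [-0.44   0.278  1.96  -0.     0.904 -0.179]
a 3.141592653589793
(0, 68, 200) [0.611 0.043 0.2  ] None
(0, 68, 88) [0.611 0.043 0.088] None
(0, 200, 88) [0.645 0.171 0.088] None
(0, -200, 150) [ 0.542 -0.216  0.15 ] None
(0, -211, 45) [ 0.539 -0.226  0.045] None
a 1.5707963267948966
(0, 68, 200) [0.611 0.043 0.2  ] [ 0.03   0.169  1.777 -0.     1.196 -1.28 ]
(0, 68, 88) [0.611 0.043 0.088] [ 0.03   0.273  1.873 -0.     0.996 -1.28 ]
(0, 200, 88) [0.645 0.171 0.088] [ 0.222  0.366  1.749 -0.     1.027 -1.089]
(0, -200, 150) [ 0.542 -0.216  0.15 ] [-0.421  0.157  1.888 -0.     1.097 -1.732]
(0, -211, 
[... 228 characters left out ...]
    0.996  1.861]
(0, 200, 88) [0.645 0.171 0.088] [ 0.222  0.366  1.749 -0.     1.027  2.053]
(0, -200, 150) [ 0.542 -0.216  0.15 ] [-0.421  0.157  1.888 -0.     1.097  1.41 ]
(0, -211, 45) [ 0.539 -0.226  0.045] [-0.44   0.278  1.96  -0.     0.904  1.391]
a 0.0
(0, 68, 200) [0.611 0.043 0.2  ] [ 0.03   0.169  1.777 -0.     1.196  0.29 ]
(0, 68, 88) [0.611 0.043 0.088] [ 0.03   0.273  1.873 -0.     0.996  0.29 ]
(0, 200, 88) [0.645 0.171 0.088] [ 0.222  0.366  1.749 -0.     1.027  0.482]
(0, -200, 150) [ 0.542 -0.216  0.15 ] [-0.421  0.157  1.888 -0.     1.097 -0.161]
(0, -211, 45) [ 0.539 -0.226  0.045] [-0.44   0.278  1.96  -0.     0.904 -0.179]
[ 1.284  0.265  1.605 -0.     1.274 -0.037]
```

```bash
python3 - <<'E'
from h import *
from bench import robot,camera_info,grab_frame
import cv2
robot.set_gripper(.025)
robot.reach(w(0,64,200),down(0))
print(robot.current_clock(),hx(robot.current_position()),robot.current_width(),robot.current_ft_force())
P=robot.current_position();q=robot.current_ee_rot()
im=grab_frame("wrist");cv2.imwrite("pics/w1.png",im)
np.savez("w1.npz",P=P,q=q)
E
```

```text
3.4333 [ -0.2361164   64.90580923 200.04290052] 0.025118125185389504 [ 0.73454712  0.09746707 -0.35177402]
```

View pics/w1.png

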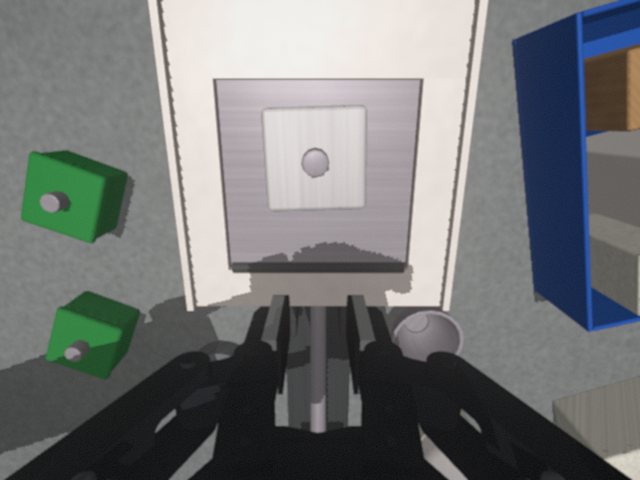

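The wrist view shows the tin's lid, with corners at (263,108), (366,105), (366,208) and (270,210), squarely between the fingers' lanes. The flap spans (215,79) to (422,79). I'll check the tin's near face numerically.

```bash
cat >> h.py <<'E'
def wcam(info,P,q):
    t=info["tool_from_camera"]; M=R.from_quat([q[1],q[2],q[3],q[0]]).as_matrix(); return info["mtx"],M@t[:3,:3],np.array(P)+M@t[:3,3]
E
python3 - <<'E'
from h import *
from bench import camera_info
np.set_printoptions(precision=1,suppress=True)
d=np.load("w1.npz"); c=wcam(camera_info("wrist"),d['P'],d['q'])
for p,z in(((263,108),.12),((366,105),.12),((366,208),.12),((270,210),.12),((315,160),.134),((215,79),.075),((422,79),.075),((187,308),.083),((449,308),.083)): print(p,hx(onz(c,p,z)))
E
```

```text
(263, 108) [-31.8 152.  120. ]
(366, 105) [ 27.6 153.6 120. ]
(366, 208) [ 30.1  93.  120. ]
(270, 210) [-30.2  91.7 120. ]
(315, 160) [ -1.8 123.9 134. ]
(215, 79) [-69.8 172.   75. ]
(422, 79) [ 70.5 172.   75. ]
(187, 308) [-105.1    2.5   83. ]
(449, 308) [105.2   2.4  83. ]
```

```bash
python3 - <<'E'
from h import *
from bench import robot,camera_info,grab_frame
import cv2
np.set_printoptions(precision=1,suppress=True)
hit=robot.servo_line(w(-1,66,90),velocity=.12,threshold=8)
print(hit,robot.current_clock(),hx(robot.current_position()),robot.current_ft_force())
if not hit:
    for y in(90,130,170,199):
        h=robot.servo_line(w(-1,y,90),velocity=.06,threshold=20)
        print(h,robot.current_clock(),hx(robot.current_position()),robot.current_ft_force())
        if h:break
np.savez("w2.npz",P=robot.current_position(),q=robot.current_ee_rot())
cv2.imwrite("pics/w2.png",grab_frame("wrist"));cv2.imwrite("pics/t2.png",cv2.resize(grab_frame("top")[130:310,200:440],(800,600)))
E
```

```text
False 4.55 [-0.1 66.2 91. ] [-0.1  0.4 -0.2]
False 5.1 [-1.1 90.7 90. ] [ 0.1 -0.1  0.1]
False 5.9167 [ -1.1 130.3  89.9] [-0.5 -0.3 -0.2]
False 6.7333 [ -1.1 170.4  89.9] [ 0.3  0.4 -0.1]
False 7.3667 [ -1.1 199.6  90. ] [ 0.6  0.1 -0.4]
```

View pics/w2.png

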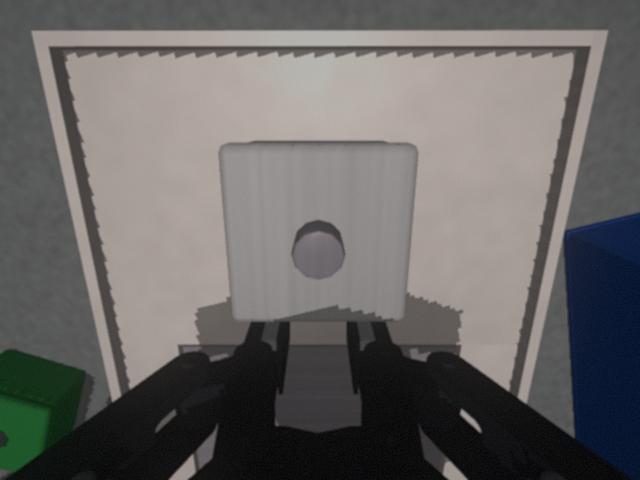

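View pics/t2.png

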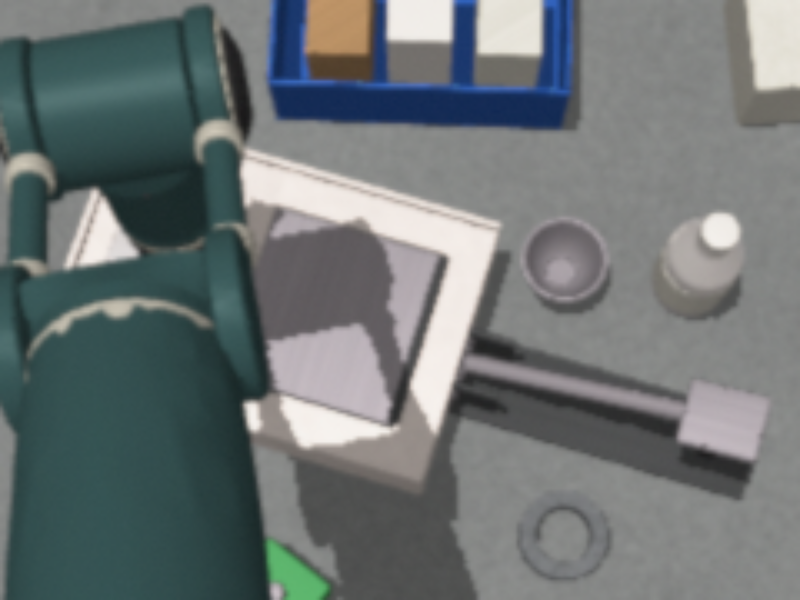

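The tin, with lid corners at (220,143), (416,143), (405,320) and (234,320), has slid square and stands off the flap, whose edge is at row 345. Next I'll back off, measure where the tin stands, and move above the pad with the fingers shut.

```bash
python3 - <<'E'
from h import *
from bench import robot,camera_info,grab_frame
import cv2
np.set_printoptions(precision=1,suppress=True)
d=np.load("w2.npz"); c=wcam(camera_info("wrist"),d['P'],d['q'])
print([hx(onz(c,p,.12)) for p in((220,143),(416,143),(405,320),(234,320))],hx(onz(c,(318,250),.134)))
robot.servo_line(w(-1,175,95),velocity=.1)
robot.servo_line(w(-1,165,200),velocity=.15)
robot.set_gripper(0.0,40)
np.savez("w3.npz",P=robot.current_position(),q=robot.current_ee_rot())
cv2.imwrite("pics/w3.png",grab_frame("wrist"))
robot.reach(w(0,-205,200),down(0))
cv2.imwrite("pics/w4.png",grab_frame("wrist"));cv2.imwrite("pics/s4.png",grab_frame("scene"))
print(robot.current_clock(),hx(robot.current_position()),robot.current_ft_force(),robot.current_width())
E
```

```text
[array([-30.5, 272.9, 120. ]), array([ 28.5, 272.9, 120. ]), array([ 29.7, 212.5, 120. ]), array([-30.7, 212.6, 120. ])] [ -1.1 243.7 134. ]
10.6083 [   0.3 -203.7  200. ] [-0.2  1.2  0.7] 0.00011360523265405164
```

View pics/w3.png

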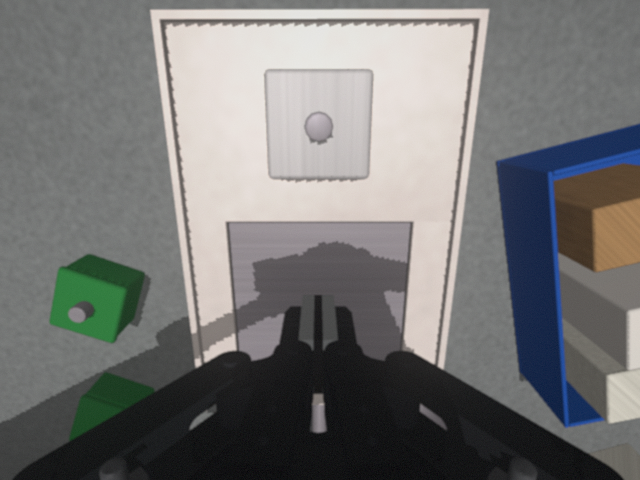

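View pics/w4.png

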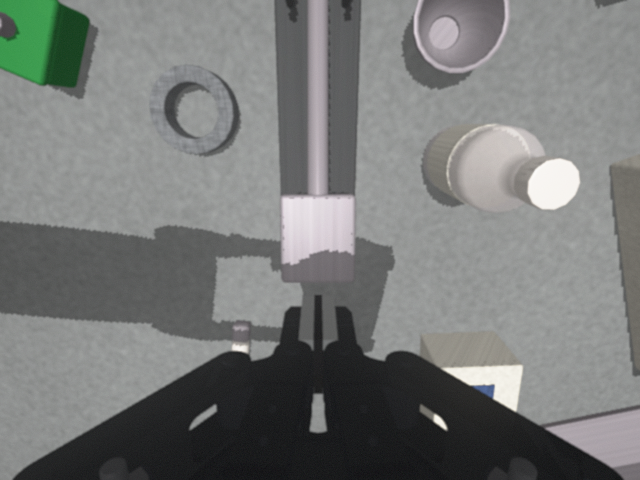

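View pics/s4.png

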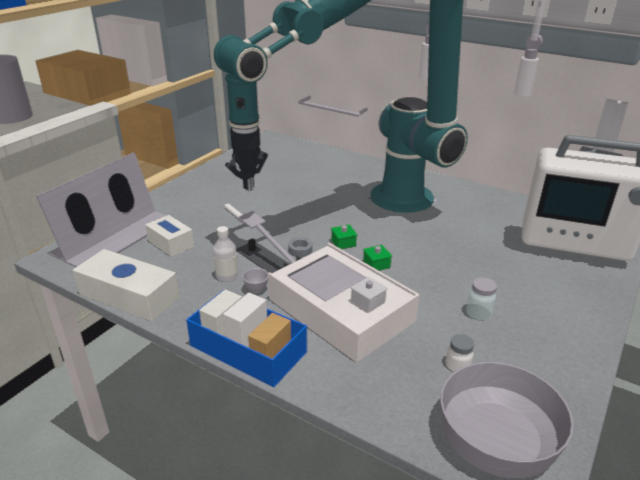

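```bash
python3 - <<'E'
from h import *
from bench import robot,camera_info
np.set_printoptions(precision=1,suppress=True)
c=wcam(camera_info("wrist"),robot.current_position(),robot.current_ee_rot())
print([hx(onz(c,p,z)) for p,z in(((281,195),.110),((355,195),.110),((354,282),.118),((281,282),.118))])
robot.servo_line(w(0,-201,130),velocity=.15)
h=robot.servo_line(w(0,-201,100),velocity=.03,threshold=2)
print(h,robot.current_clock(),hx(robot.current_position()),robot.current_ft_force())
E
```

```text
[array([ -23.5, -169.3,  110. ]), array([  24.5, -169.3,  110. ]), array([  25. , -227.3,  118. ]), array([ -24.5, -227.3,  118. ])]
True 11.9167 [   0.2 -201.4  109.8] [-2.3  0.1  5.4]
```

```bash
python3 - <<'E'
from h import *
from bench import robot,grab_frame
import cv2
np.set_printoptions(precision=1,suppress=True)
for th in(.1,.2,.28):
    y=-200*np.cos(th)-69*np.sin(th); z=45+69*np.cos(th)-200*np.sin(th)
    h=robot.servo_line(w(0,y,z),velocity=.05,threshold=40)
    print(h,th,(y,z),robot.current_clock(),hx(robot.current_position()),robot.current_ft_force())
cv2.imwrite("pics/s5.png",grab_frame("scene"))
for z in(54,52,50,48,46):
    h=robot.servo_line(w(0,-211,z),velocity=.02,threshold=30);robot.wait(.15)
    f=robot.current_ft_force();print(h,z,robot.current_clock(),hx(robot.current_position()),f)
    if f[2]>30: break
robot.wait(.5)
print(hx(robot.current_position()),robot.current_ft_force())
s=grab_frame("scene");cv2.imwrite("pics/s6.png",cv2.resize(s[170:370,165:432],(800,600)))
E
```

```text
False 0.1 (np.float64(-205.8893388042363), np.float64(93.68860407481816)) 12.3917 [   0.2 -205.6   94.7] [-2.7  2.4  8.6]
False 0.2 (np.float64(-209.72149939310754), np.float64(72.89072771203342)) 12.9667 [   0.3 -209.4   74.1] [-2.9  2.2 10.2]
False 0.28 (np.float64(-211.27962741307803), np.float64(56.04169553062043)) 13.4583 [   0.3 -211.1   57.2] [-3.1  1.6 10.3]
False 54 13.9083 [   0.3 -211.2   55.4] [-3.7  1.  10.5]
False 52 14.3083 [   0.3 -211.3   53.3] [-3.1  0.7 10.2]
False 50 14.7083 [   0.4 -211.3   52. ] [-5.4  1.2 14.6]
False 48 15.1083 [   0.5 -211.4   51.3] [-7.7  3.  22. ]
False 46 15.5083 [   0.6 -211.4   50.5] [-10.6   3.1  28.4]
[   0.6 -211.4   50.5] [-10.1   3.5  28.8]
```

View pics/s6.png

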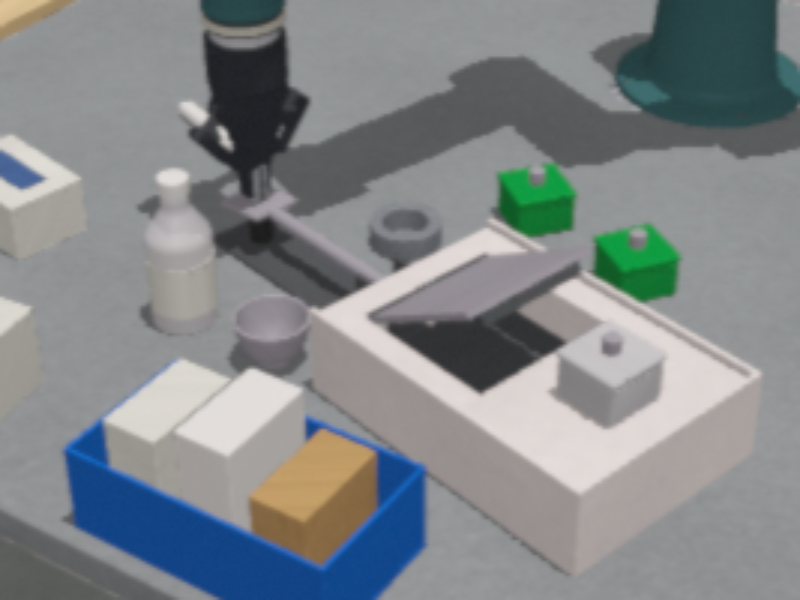

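The flap stands open, with its free edge at about (580,262). The tin is upright on the deck at (612,375), the lever is down on its rubber stop at (262,230), and the other things look unmoved. The force rose sharply at pad z of about 52, which means the stop was reached, and it holds at about 29 N.

```bash
python3 - <<'E'
from bench import robot
robot.wait(.3);print(robot.current_clock(),robot.current_ft_force(),robot.current_position());robot.job_done()
E
```

```text
16.3583 [-10.54897602   3.48684121  28.18126252] [ 0.53988861 -0.22671817  0.05053565]
the job is handed in; nothing more can be done
```

I pushed the tin with the fingers from the flap onto the deck. I then pressed the lever pad down to its stop along its arc, and handed the job in at 16.4 s while still holding it. The system gives no verdict, so these are my own last checks:

- **Tin:** it stands at about hatch (-1, 243) mm, upright. Its near side is at about y 212, clear of the flap. I measured this from the wrist camera right after the push, and the last scene picture agrees.
- **Lever:** the resistance stayed at about 10 N, then climbed quickly once the fingertips reached z ≈ 52 mm, which matches the stop. The fingertips hold at z 50.5 mm with a steady 28 N.
- **Flap:** the last scene picture shows it raised. I did not measure its angle.
- **Other things:** the saline, tape, gallipot and gauze look unmoved in the last scene picture. I did not check the swabs, ointment and penlight closely at the end, but the arm worked nowhere near them.

The two-camera triangulation disagreed slightly with the given sizes. It put the tin's lid at z 113–115 mm where 120 is expected, and the hatch rim at 78–84 mm where 83 is expected. The wrist view agreed in plan to about 2–3 mm. The sideways force on the tool at the end was about 11 N, and I found no cause for it.

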